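# Uncap the reworked valve and close it with its cover plate

## Robot

A 7-joint arm with a two-finger parallel gripper is mounted at the origin on the work surface. World frame = base frame: x ahead of the robot, y to its left, z up, the work surface at z = 0. Lengths are in m, angles in rad, forces in N, time in s.
With the tool pointing down it reaches from about 0.4 to 0.85 m from the base axis. Payload 10.4 kg.
Tool frame: the origin (TCP) lies at the very end of the fingers, on their centre line; the grasp point (between the pads) lies 19 mm behind it; z points along the fingers, y is the line along which they close (so a half turn about z gives the same grasp; the last joint's range is limited). The gripper opens to 85 mm and grips with 20 to 120 N. Pads are 22 mm wide; open, the fingers measure 114 mm over their backs; the gripper's body (76 mm by 85 mm) begins 54 mm behind the grasp point. The pads swing forward as they close: fully open they stand 13 mm farther back than shut.
Start: joints at [-1.219, 0.332, -0.065, 1.46, 0.022, 1.35, -0.088], TCP at [0.229, 0.582, 0.231] pointing down, gripper open.
Joint ranges: [-2.6, 2.6], [-0.5, 2.12], [-1.47, 1.34], [0.16, 2.42], [-1.27, 4.41], [0.06, 2.06], [-2.6, 2.6]. Speed limits (rad/s): [2.22, 2.22, 2.79, 2.79, 3.14, 3.14, 3.14].

## Interface

Orientations are given as a unit quaternion [w, x, y, z].
In Python, from bench import monitor, viewer, ticket gives the robot as it stands.
- The arm moves only by the tool step_arm, never from a script. Its argument "commands" is a list of rows, each an object with "translation": the shift along the tool's x, y, z scaled (see below), a list of three; "twist": the turn, a rotation vector about the tool's x, y, z scaled (see below), a list of three; "grip": the finger opening in mm, from 0 to 85.4. In form: [{"translation": [x, y, z], "twist": [ax, ay, az], "grip": grip}, ...]. A call has 1 to 12 rows; each row is the pose to reach, as a shift and turn from the pose commanded when the call began, along the tool's axes at that moment; what a row does not reach only later rows make up. The controller multiplies each number of a shift by 0.2 m and each number of a turn by 120 degrees. A row lasts 1/10 s, in which the tool goes at most 50 mm and 8.59 degrees, less where a joint would pass 70% of its speed; a pose out of reach is approached as far as the arm can. A call with a number of a shift or a turn outside -1 to 1 is refused whole. A call with a gripper value outside its range is refused whole. The fingers move at their own pace and stop on an object; the grip force is fixed at half the most. Time passes only in rows, so rows that repeat a pose let the fingers close. It gives the time, the measured TCP pose, the force, the opening and the grip force at its end, in the units of the state.
- monitor.observe(): the state, without advancing time (a new reading comes with each control period).
- viewer.grab_frame(name): name is "scene" or "top" or "wrist"; returns the picture (384x512x3 uint8, red, green, blue); there is no depth.
- viewer.get_calibration(name): a dict with "camera_matrix" (3x3 intrinsics, pixels), "R" (3x3) and "t" (3): a world point X has camera coordinates R X + t. Camera axes: x right, y down, z forward; pixel columns grow to the right and rows downward; lengths in m; the calibration is good to about 2 mm. A picture is of the moment at which its call begins: read the wrist's pose just before it. get_calibration takes no time and is no camera call; for the wrist camera it gives the pose at the moment of the call.
- ticket.close_job(): hands the job in; it is judged then, once.
Trained networks look in the newest picture that a camera, given by its name, has taken for a name from the list of things; names that differ only in an ending like _2 or _b are one class to them, and where a whole thing is asked for, a point or a joint stands for the part that bears it (a point fixed in the world has none). Each returns a list of dicts, best first, with "score" (0 to 1); they miss things now and then, are a little off and sometimes report something else, mostly with a low value. They report only what shows in the picture. A call takes as long as a camera call. They do not tell look-alikes from the thing itself.
- viewer.recognise(target, camera): "at" ([column, row] in pixels, amid what is visible of it).
The state is a dict: "time": time; "joint_pos": joint angles; "qvel": joint speeds; "joint_efforts": joint torques, N m; "position": TCP position; "ee_rot": TCP orientation; "force": force on the tool from outside, world axes, zero at the start; "wrist_torque": the same for the moment, N m; "gripper_width": opening from 0.0 (shut) to 1.0 (fully open); "grip_force": force on a finger pad.
Only numpy, scipy, OpenCV 4.12 (cv2) and the standard library are available. Lean on these libraries where they do the work, as an engineer would, in place of code of your own. Each camera call takes 0.05 s, during which the arm holds its last target. There are 200 camera calls.

## Task

The reworked brass valve is ready to be closed up. Lift the yellow protective cap off its square flange and set it right way up into the blue cap holder, flat on the holder's floor and let go; only then lay the steel cover plate on the bare flange, lug upwards and without dropping it, so that it lies flush with its four edges lined up with those of the flange. Leave the spray can, the hand brush and the brass ring where they are.

Things in the scene. Friction and masses are not known exactly. Their poses are not given: they have to be found in the camera images.
- valve: Brass valve in a fixture bolted to the bench (cannot move). Dark base plate 136 x 96 mm, 14 high; pipe stubs along its x reach 66 mm to either side, 69 mm above the bench; square flange 58 x 58 mm, 10 thick, edges along its x and y, top face 90 mm above the bench. Origin: centre of the base underside, on the bench; z up.
- valve_face (a point): Centre of the valve flange's top face, 90 mm above the bench; x and y along the flange's edges, z up. The flange has a 28 mm bore in the middle and is hidden under the cap at the start.
- cap: Loose yellow plastic cap, 70 g, over the valve flange at the start (origin then 78 mm above the bench). Square, 69 x 69 mm outside, 64 x 64 inside, hollow below, skirt 12 deep, flat top 16 mm above its origin; on it a grip ridge 50 long (along x), 16 wide (along y), from 16 to 46 mm above the origin. Origin: centre of the skirt lower edge; z up.
- holder: Blue steel cap holder, a shallow square tray fixed to the bench, 94 x 94 mm outside, recess 84 x 84 mm, edges along its x and y, floor 6 mm above the bench, rim 20 mm above the bench. Origin: centre of its underside, on the bench; z up.
- holder_floor (a point): Centre of the holder's inner floor, 6 mm above the bench; axes as the holder's.
- cover: Loose steel cover plate, about 0.4 kg, lying on the bench: plate 58 x 58 mm, 10 thick, with a square lug 24 x 24 mm in its middle, rising from 10 to 44 mm above the origin; edges of plate and lug along its x and y. Origin: centre of the plate's underside; z up.
- spray_can: Bystander: white spray can with a red band and black cap, 52 mm in diameter, 158 high, standing. Origin: centre of its underside.
- brush: Bystander: hand brush with a wooden handle lying on the bench beyond the work, about 200 mm long along its x, handle towards its -x.
- brass_ring: Bystander: flat brass ring 42 mm in diameter, 14 high, lying on the bench beyond the work. Origin: centre of its underside.
Things that resemble listed ones, but are neither listed nor needed, are in the scene too. Of the things shaped like the cover, the steel one is meant. Of the things shaped like the valve, the brass one is meant.

How it is judged:
On the way, in this order (a step that is already met when the one before it is completed fails the run):
1. the cap is lifted clear of the valve flange (distance between cap and valve_face above 0.04 m), for 0.1 s.
2. the cap lies flat and right way up on the floor of the holder, let go, before the cover is laid on the valve (horizontal distance between cap and holder_floor below 0.016 m and z of cap in the frame of holder_floor between -0.004 and 0.004 m and angle between cap's own z axis and vertical below 0.1 rad and linear speed of cap below 0.02 m/s and contact force between the fingers and cap below 0.1 N), for 0.2 s.
3. the cover lies flush and square on the flange, let go (horizontal distance between cover and valve_face below 0.005 m and z of cover in the frame of valve_face between -0.003 and 0.003 m and angle between cover's own z axis and vertical below 0.06 rad and (angle between the x axis of cover and the x axis of valve_face, either way round below 0.12 rad or angle between the x axis of cover and the y axis of valve_face, either way round below 0.12 rad) and linear speed of cover below 0.02 m/s and contact force between the fingers and cover below 0.1 N), for 0.2 s.
At the end, for the whole second after the job is handed in: Cap right way up (tilt under 0.1 rad), its edge on the holder floor within 4 mm, centred within 16 mm; cover lug up on the flange: height within 3 mm, tilt under 0.06 rad, centred within 5 mm, edges within 0.12 rad (any quarter turn); both released and at rest (all of step 2 and all of step 3); the robot touches nothing.
It fails at once if the cover is dropped: it moves faster than 0.5 m/s while the fingers do not touch it (a fall of more than about 13 mm) (linear speed of cover above 0.5 m/s and contact force between the fingers and cover below 0.1 N).
It fails at once if the spray can is moved by more than 20 mm (distance of spray_can from where it was at the start of the episode above 0.02 m).
It fails at once if the hand brush is moved by more than 20 mm (distance of brush from where it was at the start of the episode above 0.02 m).
It fails at once if the brass ring is moved by more than 20 mm (distance of brass_ring from where it was at the start of the episode above 0.02 m).
It also fails if it takes over 58 s, if anything falls off the work surface, if the arm or the gripper's body presses on something with over 40 N, if the wrist force passes 120 N, or if a joint passes its speed limit or range.

## Working session

There is one attempt and no reset: what is moved stays moved. The work goes in short steps, Python scripts to look and compute and a tool call to move; the robot and the scene stay as the last step left them, time stands still between calls to the robot, and variables do not carry over. Pictures are saved under pics/ and viewed, at most 10 in all, crops included, and the job is handed in when it is done.

Besides the shell and the picture viewer there is one more tool, called after "Emit:" as name(argument=value, ...), one argument or row to a line, values as JSON. step_arm: Moves the arm, as the interface text tells. Its arguments: {"type":"object","properties":{"commands":{"type":"array"}},"required":["commands"]}

```bash
mkdir -p pics; cat > h.py <<'E'
import numpy as np, cv2
from bench import monitor, viewer, ticket
def save(cam,fn):
    im=viewer.grab_frame(cam); cv2.imwrite('pics/'+fn,im[:,:,::-1]); return im
def cal(c):
    k=viewer.get_calibration(c); return np.array(k['camera_matrix']),np.array(k['R']),np.array(k['t']).ravel()
def ray(c,px):
    K,R,t=c; d=R.T@np.linalg.solve(K,[px[0],px[1],1.]); return -R.T@t,d
def atz(c,px,z):
    o,d=ray(c,px); return o+d*(z-o[2])/d[2]
def proj(c,X):
    K,R,t=c; p=K@(R@np.asarray(X,float)+t); return p[:2]/p[2]
def tri(c1,p1,c2,p2):
    o1,d1=ray(c1,p1);o2,d2=ray(c2,p2)
    s=np.linalg.lstsq(np.c_[d1,-d2],o2-o1,rcond=None)[0]
    a=o1+s[0]*d1;b=o2+s[1]*d2
    return (a+b)/2,np.linalg.norm(a-b)
E
python3 - <<'E'
from h import *
np.set_printoptions(precision=4,suppress=True)
a=save('scene','scene1.png');b=save('top','top1.png')
cv2.imwrite('pics/both1.png',cv2.resize(np.hstack([a,b])[:,:,::-1],(800,300)))
for n in ['valve','cap','holder','cover','spray_can','brush','brass_ring']:
    for c in ['scene','top']:
        print(n,c,[(np.round(r['at'],1).tolist(),round(r['score'],2)) for r in viewer.recognise(n,c)])
for c in ['scene','top']: 
    k=cal(c); print(c,k[0].tolist(),-k[1].T@k[2],k[1].tolist())
print(monitor.observe())
E
```

```text
valve scene [([281.9, 181.1], 0.98), ([257.0, 216.7], 0.58)]
valve top [([265.0, 281.4], 0.91), ([256.9, 218.2], 0.77)]
cap scene [([255.3, 197.7], 0.57)]
cap top [([256.7, 206.0], 0.63)]
holder scene [([168.1, 189.7], 0.68), ([256.8, 220.2], 0.66)]
holder top [([377.4, 219.2], 0.89)]
cover scene [([363.1, 248.9], 0.87), ([413.0, 259.0], 0.73), ([361.8, 221.4], 0.67)]
cover top [([150.8, 215.5], 0.87), ([111.4, 216.8], 0.81), ([162.5, 254.9], 0.8)]
spray_can scene [([260.1, 255.7], 0.73), ([148.8, 251.3], 0.22)]
spray_can top [([219.9, 131.4], 0.84)]
brush scene [([148.2, 251.2], 0.85), ([361.3, 251.2], 0.72)]
brush top [([320.6, 124.8], 0.7)]
brass_ring scene [([320.0, 278.8], 0.63)]
brass_ring top []
scene [[452.39456484630915, 0.0, 252.36581719749935], [0.0, 452.39456484630915, 198.82506356460578], [0.0, 0.0, 1.0]] [1.397  0.4536 0.7401] [[-0.4447049951339387, 0.8956011749002777, -0.011662024702661441], [0.5156560548783385, 0.24535620840107347, -0.8209136154714191], [-0.7323498483445131, -0.3710779790236696, -0.5709333000565632]]
top [[389.95483408362867, 0.0, 253.34060695021873], [0.0, 389.95483408362867, 191.9890319198056], [0.0, 0.0, 1.0]] [0.4556 0.0367 1.0328] [[-0.016550454112852903, -0.9997215090431674, -0.01682221225375875], [-0.9912329738003869, 0.01861102448468402, -0.1308083384898376], [0.1310849881546311, 0.014509794074440027, -0.991264945287796]]
{'time': 0.8, 'joint_pos': array([-1.2186,  0.3322, -0.0647,  1.4601,  0.0216,  1.3499, -0.0885]), 'qvel': array([ 0.0007, -0.0001,  0.0008, -0.0009, -0.001 ,  0.0007,  0.0001]), 'joint_efforts': array([ -0.0004, -62.5173,   0.0488, -39.1813,   0.0163,   0.0018,
         0.    ]), 'position': array([0.2288, 0.5816, 0.2314]), 'ee_rot': array([-0.    ,  0.1863,  0.9825,  0.0001]), 'force': array([ 0.0857, -0.8103, -0.2652]), 'wrist_torque': array([ 0.0058,  0.0356, -0.0241]), 'grip_force': 0.0, 'gripper_width': 0.9986859588842094}
```

View pics/top1.png

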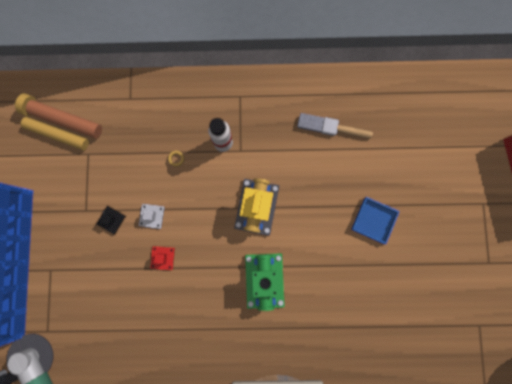

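View pics/scene1.png

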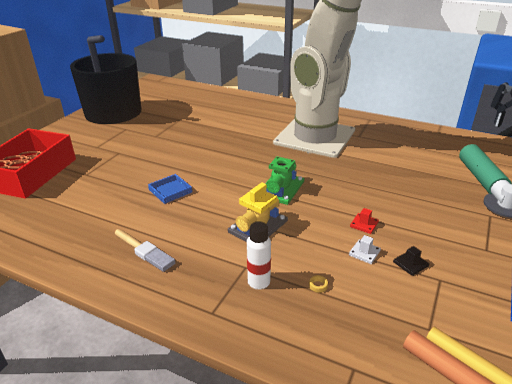

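Top view: the brass valve with its yellow cap is at about (257,206), and the green look-alike valve at (265,281). The steel cover is at (151,216), with a black one at (111,217) and a red one at (162,255). The holder is at (376,221), the can at (220,132), the ring at (175,158) and the brush at (330,126). The scene view agrees: cap (258,200), holder (170,188), steel cover (364,250).

```bash
python3 - <<'E'
from h import *
np.set_printoptions(precision=4,suppress=True)
T=cal('top');S=cal('scene');W=cal('wrist')
for n,t,s,z in [('cap',(256.7,206),(256.5,199),.1),('holder',(375.5,221),(170.5,188.5),.01),('cover',(150.8,216),(364,250),.02),('can',(219.9,131.4),(259,256),.08),('ring',(175.5,158),(318.5,284),.01),('brush',(330,126),(148,251),.01)]:
    p,e=tri(T,t,S,s); print(n,'tri',p,'gap',round(e,4),'top@z',atz(T,t,z),'scene@z',atz(S,s,z))
p=np.array(monitor.observe()['position'])
print('wristcam',-W[1].T@W[2]-p,W[0].tolist(),W[1].tolist())
from scipy.spatial.transform import Rotation as Ro
q=monitor.observe()['ee_rot'];print(Ro.from_quat(np.roll(q,-1)).as_matrix())
E
```

```text
cap tri [0.5481 0.0395 0.0824] gap 0.0076 top@z [0.5449 0.0428 0.1   ] scene@z [0.5722 0.0471 0.1   ]
holder tri [ 0.5089 -0.2673  0.004 ] gap 0.0001 top@z [ 0.5086 -0.2655  0.01  ] scene@z [ 0.5162 -0.2615  0.01  ]
cover tri [0.5332 0.3213 0.0067] gap 0.0053 top@z [0.5313 0.3202 0.02  ] scene@z [0.5504 0.3215 0.02  ]
can tri [0.7372 0.1329 0.079 ] gap 0.001 top@z [0.7372 0.1323 0.08  ] scene@z [0.738  0.1338 0.08  ]
ring tri [0.6885 0.2588 0.0051] gap 0.003 top@z [0.6868 0.2592 0.01  ] scene@z [0.6939 0.2588 0.01  ]
brush tri [ 0.7663 -0.1568  0.0065] gap 0.0044 top@z [ 0.7665 -0.1581  0.01  ] scene@z [ 0.7689 -0.1515  0.01  ]
wristcam [-0.0611  0.0235  0.1423] [[334.7834094911962, 0.0, 257.80088138883514], [0.0, 334.7834094911962, 191.66683461538742], [0.0, 0.0, 1.0]] [[0.3660809408434467, 0.9305827630480121, 0.0006825460465688078], [0.8984635015840398, -0.3536364268445777, 0.26020110286074455], [0.24238003439335704, -0.09464142183277122, -0.9655542036576447]]
[[-0.9306  0.3661  0.    ]
 [ 0.3661  0.9306  0.0001]
 [ 0.      0.0001 -1.    ]]
```

Emit:
step_arm(
  commands=[
    {"translation": [-0.2,-0.08,0],"twist": [0,0,0],"grip": 85},
    {"translation": [-0.42,-0.16,0],"twist": [0,0,0],"grip": 85},
    {"translation": [-0.64,-0.25,0],"twist": [0,0,0],"grip": 85},
    {"translation": [-0.85,-0.33,0],"twist": [0,0,0],"grip": 85},
    {"translation": [-0.85,-0.33,0],"twist": [0,0,0],"grip": 85},
  ],
)

```text
time: 1.3
position: [0.3691, 0.4525, 0.2317]
ee_rot: [0.002, 0.191, 0.982, -0.0]
force: [-0.0, 0.1, -0.5]
gripper_width: 0.995
grip_force: 0.0
```

Emit:
step_arm(
  commands=[
    {"translation": [-0.2,-0.08,0],"twist": [0,0,0],"grip": 85},
    {"translation": [-0.42,-0.16,0],"twist": [0,0,0],"grip": 85},
    {"translation": [-0.64,-0.25,0],"twist": [0,0,0],"grip": 85},
    {"translation": [-0.85,-0.33,0],"twist": [0,0,0],"grip": 85},
    {"translation": [-0.85,-0.33,0],"twist": [0,0,0],"grip": 85},
    {"translation": [-0.85,-0.33,0],"twist": [0,0,0],"grip": 85},
  ],
)

```text
time: 1.9
position: [0.4975, 0.3336, 0.2312]
ee_rot: [-0.0, 0.188, 0.982, 0.0]
force: [-0.0, 0.7, -0.9]
gripper_width: 0.999
grip_force: 0.0
```

```bash
python3 - <<'E'
from h import *
import pickle
W=cal('wrist'); o=monitor.observe(); save('wrist','w1.png'); pickle.dump((W,o),open('w1.pkl','wb'))
print(o['time'],o['position'],o['ee_rot'],o['joint_pos'])
print(viewer.recognise('cover','wrist'))
E
```

```text
1.9 [0.49747703 0.33360821 0.23123721] [-3.72378336e-05  1.87502727e-01  9.82264082e-01  1.26310206e-05] [-0.78184302  0.2716405   0.14008417  1.54269659 -0.03866043  1.32999372
  0.55595124]
[{'at': [196.1, 116.5], 'score': 0.74}, {'at': [258.2, 195.4], 'score': 0.68}, {'at': [349.4, 155.8], 'score': 0.57}]
```

View pics/w1.png

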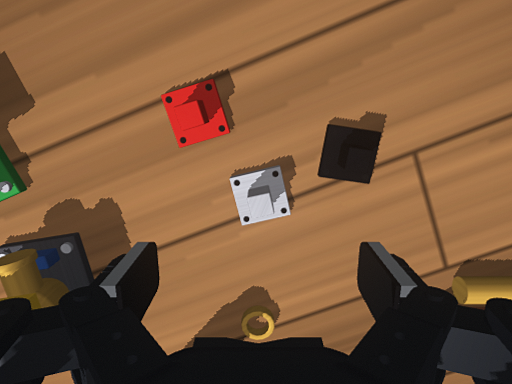

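The wrist view shows the steel cover at about (260,195), lug up. The red look-alike is at (196,115) and the black one at (350,153). Part of the valve shows at the left and the ring at (258,325).

Emit:
step_arm(
  commands=[
    {"translation": [-0.08,-0.2,-0.05],"twist": [0,0,0],"grip": 85},
    {"translation": [-0.16,-0.42,-0.1],"twist": [0,0,0],"grip": 85},
    {"translation": [-0.25,-0.62,-0.15],"twist": [0,0,0],"grip": 85},
    {"translation": [-0.25,-0.62,-0.15],"twist": [0,0,0],"grip": 85},
    {"translation": [-0.25,-0.62,-0.15],"twist": [0,0,0],"grip": 85},
  ],
)

```text
time: 2.5
position: [0.4976, 0.2013, 0.2619]
ee_rot: [0.0, 0.186, 0.983, 0.001]
force: [1.1, 1.4, 0.0]
gripper_width: 0.994
grip_force: 0.0
```

```bash
cat >> h.py <<'E'
import pickle
def shot(n):
    W=cal('wrist'); o=monitor.observe(); im=save('wrist',n+'.png'); pickle.dump((W,o,im),open(n+'.pkl','wb')); print(o['time'],o['position'],o['ee_rot']); return W,o,im
E
python3 - <<'E'
from h import *
shot('w2'); print(viewer.recognise('cover','wrist'),viewer.recognise('cap','wrist'))
E
```

```text
2.5 [0.49761139 0.20128354 0.2619179 ] [2.86668564e-04 1.86113419e-01 9.82527964e-01 7.15981996e-04]
[{'at': [307.4, 70.5], 'score': 0.95}, {'at': [451.6, 108.6], 'score': 0.95}, {'at': [362.9, 150.4], 'score': 0.77}, {'at': [342.6, 272.3], 'score': 0.26}] [{'at': [157.4, 260.7], 'score': 0.83}]
```

Emit:
step_arm(
  commands=[
    {"translation": [-0.12,-0.2,-0.05],"twist": [0,0,0],"grip": 85},
    {"translation": [-0.24,-0.42,-0.1],"twist": [0,0,0],"grip": 85},
    {"translation": [-0.36,-0.62,-0.15],"twist": [0,0,0],"grip": 85},
    {"translation": [-0.36,-0.62,-0.15],"twist": [0,0,0],"grip": 85},
    {"translation": [-0.36,-0.62,-0.15],"twist": [0,0,0],"grip": 85},
  ],
)

```text
time: 3.15
position: [0.5198, 0.0594, 0.2912]
ee_rot: [-0.0, 0.186, 0.982, 0.0]
force: [0.1, 0.8, -0.9]
gripper_width: 0.997
grip_force: 0.0
```

```bash
python3 - <<'E'
from h import *
shot('w3'); print(viewer.recognise('cap','wrist'))
a=cv2.imread('pics/w2.png');b=cv2.imread('pics/w3.png')
cv2.imwrite('pics/w23.png',cv2.resize(np.hstack([a,b]),(800,300)))
E
```

```text
3.15 [0.51976597 0.05935883 0.29117782] [-6.43499088e-05  1.86447055e-01  9.82464997e-01  1.43634617e-04]
[{'at': [253.1, 199.2], 'score': 0.79}]
```

View pics/w23.png

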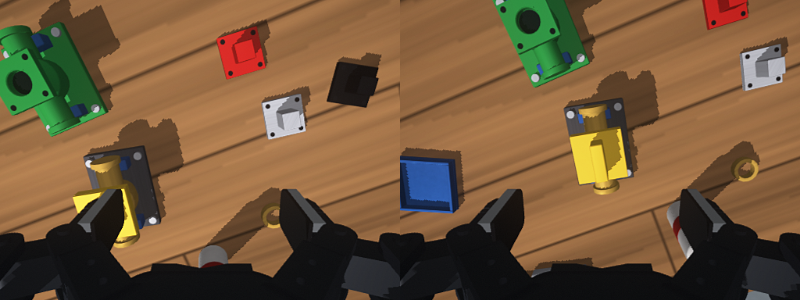

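The left half (w2) shows the steel cover near (363,150) at full size, and the cap partly behind a finger. The right half (w3) shows the whole cap near (256,196), with its ridge along the image rows, plus the steel cover at (975-512,86) and the holder cut off at the left.

```bash
cat >> h.py <<'E'
from scipy.optimize import minimize
def box(a,b,z0,z1): return [[sx*a/2,sy*b/2,z] for sx in(-1,1) for sy in(-1,1) for z in(z0,z1)]
MOD={'cap':np.array(box(.069,.069,0,.016)+box(.05,.016,.016,.046)),
     'cover':np.array(box(.058,.058,0,.010)+box(.024,.024,.01,.044)),
     'holder':np.array(box(.094,.094,0,.020))}
PARTS={'cap':[slice(0,8),slice(8,16)],'cover':[slice(0,8),slice(8,16)],'holder':[slice(0,8)]}
def cmask(im,kind,at,r=70):
    hsv=cv2.cvtColor(im,cv2.COLOR_RGB2HSV); h,s,v=[hsv[...,i].astype(int) for i in range(3)]
    if kind=='cap': m=(h>=23)&(h<=33)&(s>170)&(v>70)   # yellow; brass is lower hue/sat
    if kind=='cover': m=(s<60)&(v>70)
    if kind=='holder': m=(h>100)&(h<125)&(s>100)&(v>40)
    m=m.astype(np.uint8); m=cv2.morphologyEx(m,cv2.MORPH_OPEN,np.ones((3,3)))
    n,l,st,c=cv2.connectedComponentsWithStats(m)
    k=[i for i in range(1,n) if st[i,4]>150]
    i=min(k,key=lambda i:np.hypot(*(c[i]-at)))
    m=(l==i).astype(np.uint8)
    m=cv2.morphologyEx(m,cv2.MORPH_CLOSE,np.ones((9,9)))
    cs,_=cv2.findContours(m,cv2.RETR_EXTERNAL,cv2.CHAIN_APPROX_NONE)
    f=np.zeros_like(m); cv2.drawContours(f,cs,-1,1,-1); return f
def pts(kind,p):
    x,y,z,a=p; c,s=np.cos(a),np.sin(a)
    return MOD[kind]@np.array([[c,-s,0],[s,c,0],[0,0,1]]).T+[x,y,z]
def render(kind,p,cam,sh,k=8):
    f=np.zeros(sh,np.uint8); P=pts(kind,p)
    uv=np.array([proj(cam,q) for q in P]).astype(np.float32)
    for sl in PARTS[kind]:
        h=cv2.convexHull(uv[sl]); big=np.round((h+.5)*16-8).astype(np.int32)
        cv2.fillConvexPoly(f,big,255,cv2.LINE_AA,4)
    return f/255.
def fit(kind,views,p0,zfree=False):
    # views: (cam, mask); returns x,y,z,yaw
    def full(q): return (q[0],q[1],q[3] if zfree else p0[2],q[2])
    def cost(q):
        t=0
        for c,m in views:
            f=render(kind,full(q),c,m.shape); t+=np.abs(f-m).sum()/m.sum()
        return t/len(views)
    best=None
    for a in p0[3]:
        x0=np.array([p0[0],p0[1],a]+([p0[2]] if zfree else []))
        sim=np.vstack([x0]+[x0+d for d in np.diag([.012,.012,.25]+([.015] if zfree else []))])
        r=minimize(cost,x0,method='Nelder-Mead',options=dict(initial_simplex=sim,xatol=2e-5,fatol=1e-5,maxiter=400))
        if best is None or r.fun<best.fun: best=r
    return np.array(full(best.x)),best.fun
E
cat > m1.py <<'E'
from h import *
np.set_printoptions(precision=4,suppress=True)
L=lambda n:pickle.load(open(n+'.pkl','rb'))
ims={n:cv2.cvtColor(cv2.imread(f'pics/{n}.png'),cv2.COLOR_BGR2RGB) for n in['w1','w2','w3','top1','scene1']}
cams={n:L(n)[0] for n in['w1','w2','w3']}; cams['top1']=cal('top');cams['scene1']=cal('scene')
A=np.arange(-.8,.8,.4)
V=lambda kind,lst:[(cams[n],cmask(ims[n],kind,at)) for n,at in lst]
cov=V('cover',[('w1',(260,195)),('w2',(363,150)),('w3',(463,86))])
print('cover areas',[m.sum() for _,m in cov])
for z,v in[(False,cov),(True,cov),(False,cov[:1]),(False,cov[1:2])]: print('cover',fit('cover',v,(.532,.32,0,A),z))
cp=V('cap',[('w3',(258,200)),('top1',(257,206)),('scene1',(258,200))])
print([m.sum() for _,m in cp])
for z,v in[(False,cp[:1]),(False,cp),(True,cp)]: print('cap',fit('cap',v,(.545,.045,.078,np.arange(-1.6,1.6,.4)),z))
ho=V('holder',[('top1',(376,221)),('scene1',(170,188))])
print([m.sum() for _,m in ho])
for z in(False,True): print('holder',fit('holder',ho,(.51,-.265,0,A),z))
o=np.hstack([np.where(cp[0][1][...,None]>0,ims['w3'],ims['w3']//3),np.where(cov[0][1][...,None]>0,ims['w1'],ims['w1']//3)])
cv2.imwrite('pics/mask.png',cv2.resize(o[:,:,::-1],(800,300)))
E
python3 m1.py
```

```text
cover areas [np.uint64(2590), np.uint64(2487), np.uint64(2693)]
cover (array([ 0.5343,  0.3218,  0.    , -0.143 ]), np.float64(0.07348728139623717))
cover (array([ 0.5344,  0.3222, -0.0028, -0.1395]), np.float64(0.06375652159054752))
cover (array([ 0.5344,  0.3218,  0.    , -0.1347]), np.float64(0.06876372170489818))
cover (array([ 0.5344,  0.3218,  0.    , -0.1436]), np.float64(0.07865055149522615))
[np.uint64(2180), np.uint64(363), np.uint64(353)]
cap (array([ 0.5532,  0.0274,  0.078 , -1.791 ]), np.float64(1.0135330095340886))
cap (array([ 0.5527,  0.0363,  0.078 , -0.1159]), np.float64(1.2171306505767234))
cap (array([0.5534, 0.0245, 0.0526, 0.4044]), np.float64(1.1514127798253437))
[np.uint64(1292), np.uint64(752)]
holder (array([ 0.5122, -0.2652,  0.    , -0.4908]), np.float64(0.1751651315950924))
holder (array([ 0.5092, -0.2675, -0.0055,  1.099 ]), np.float64(0.1672871533172916))
```

View pics/mask.png

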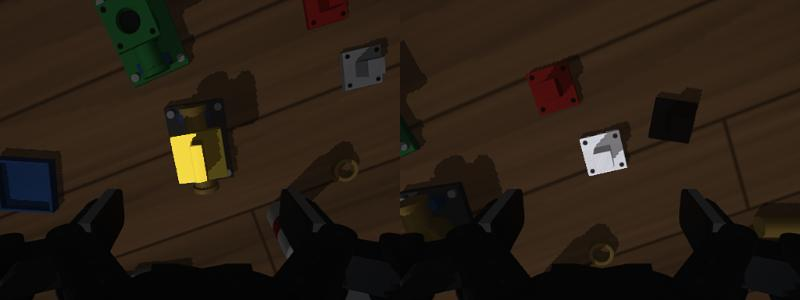

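The mask picture shows a clean cover mask, but the cap mask misses the shaded right half of the cap.

```bash
python3 - <<'E'
from h import *
im=cv2.imread('pics/w3.png'); hsv=cv2.cvtColor(im,cv2.COLOR_BGR2HSV)
for r in (190,210): print([tuple(int(v) for v in hsv[r,c]) for c in range(216,304,5)])
print([tuple(int(v) for v in hsv[r,250]) for r in range(130,168,5)],[tuple(int(v) for v in hsv[r,264]) for r in range(225,250,4)])
im=cv2.imread('pics/top1.png'); hsv=cv2.cvtColor(im,cv2.COLOR_BGR2HSV)
print([tuple(int(v) for v in hsv[206,c]) for c in range(234,282,4)])
E
```

```text
[(15, 144, 165), (26, 184, 248), (26, 185, 243), (25, 185, 243), (25, 183, 243), (26, 185, 244), (26, 182, 245), (25, 186, 243), (25, 188, 242), (22, 198, 147), (22, 196, 155), (22, 197, 155), (22, 197, 153), (21, 200, 143), (21, 187, 151), (13, 58, 53), (15, 153, 85), (14, 144, 87)]
[(15, 144, 158), (14, 145, 156), (25, 185, 245), (25, 185, 243), (25, 185, 243), (25, 186, 243), (24, 190, 233), (26, 184, 244), (25, 187, 241), (24, 193, 239), (22, 199, 155), (22, 198, 153), (22, 199, 195), (25, 188, 241), (25, 188, 241), (9, 36, 49), (10, 39, 59), (15, 147, 87)]
[(14, 112, 57), (19, 166, 80), (20, 165, 188), (20, 163, 194), (20, 164, 118), (19, 164, 121), (19, 165, 124), (19, 167, 125)] [(23, 196, 226), (25, 190, 241), (20, 166, 194), (20, 165, 202), (19, 167, 81), (20, 166, 200), (14, 141, 170)]
[(14, 117, 120), (12, 70, 66), (22, 175, 201), (22, 176, 145), (22, 175, 144), (23, 176, 225), (23, 176, 223), (23, 175, 227), (23, 174, 227), (22, 152, 190), (171, 20, 88), (14, 120, 125)]
```

```bash
sed -i "s/m=(h>=23)&(h<=33)&(s>170)&(v>70).*/m=(h>=20)\&(h<=33)\&(s>171)\&(v>70)/" h.py
python3 m1.py | grep -v -e cover -e holder
```

```text
[np.uint64(4266), np.uint64(709), np.uint64(670)]
cap (array([ 0.5526,  0.0429,  0.078 , -1.7715]), np.float64(0.04512653631541694))
cap (array([ 0.5529,  0.0425,  0.078 , -0.1979]), np.float64(0.15895839464213243))
cap (array([ 0.553 ,  0.0424,  0.0748, -0.199 ]), np.float64(0.14644101554716296))
[np.uint64(1292), np.uint64(752)]
```

```bash
cat >> m1.py <<'E'
print('----')
for a in(-.2,-1.77):
    for i in range(3): print(a,i,fit('cap',cp[i:i+1],(.5527,.0428,.078,[a])))
x=ims['w3'][130:260,190:320][:,:,::-1]; y=ims['scene1'][170:250,220:300][:,:,::-1]
cv2.imwrite('pics/crop.png',np.hstack([cv2.resize(x,(400,400)),cv2.resize(y,(400,400))]))
E
python3 m1.py | sed -n '/----/,$p'
```

```text
----
-0.2 0 (array([ 0.5526,  0.043 ,  0.078 , -0.2048]), np.float64(0.05044538209095171))
-0.2 1 (array([ 0.5518,  0.0452,  0.078 , -0.2322]), np.float64(0.26732487070992006))
-0.2 2 (array([ 0.5565,  0.0415,  0.078 , -0.1559]), np.float64(0.13652326602282705))
-1.77 0 (array([ 0.5527,  0.0429,  0.078 , -1.7737]), np.float64(0.04519915795666602))
-1.77 1 (array([ 0.5516,  0.046 ,  0.078 , -1.8244]), np.float64(0.26630714344976353))
-1.77 2 (array([ 0.5543,  0.0428,  0.078 , -1.8103]), np.float64(0.2147497805092186))
```

View pics/crop.png

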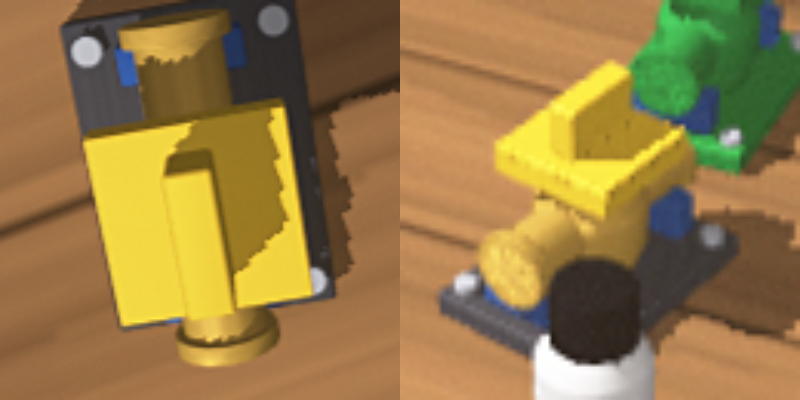

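The crops show the cap's ridge running along the valve's x, a yaw of about -0.2 rad in the world. The cap fits at (0.5526, 0.043) at the given height; the fit with free height gave 0.075 m against 0.078.

```bash
cat >> h.py <<'E'
from scipy.spatial.transform import Rotation as Ro
def go(pos,xang):
    "row numbers to reach TCP pos, tool down, tool x axis at world angle xang; measured from present pose"
    o=monitor.observe(); R=Ro.from_quat(np.roll(o['ee_rot'],-1)); c,s=np.cos(xang),np.sin(xang)
    T=np.array([[c,s,0],[s,-c,0],[0,0,-1.]])
    d=R.as_matrix().T@(np.array(pos)-o['position'])/.2; w=(R.inv()*Ro.from_matrix(T)).as_rotvec()/np.radians(120)
    print(round(o['time'],2),o['position'].round(4),'trans',d.round(4),'twist',w.round(4),'F',np.round(o['force'],1),'q7',np.round(o['joint_pos'],2))
E
python3 -c "
from h import *
go((.5526,.0430,.19),np.pi-.203); go((.5526,.0430,.098),np.pi-.203)"
```

```text
3.25 [0.5193 0.0611 0.2907] trans [-0.1884 -0.0235  0.5031] twist [-0.0001 -0.0005 -0.0806] F [ 0.6  0.3 -0. ] q7 [-0.51  0.07  0.33  1.65 -0.02  1.42  1.02]
3.25 [0.5193 0.0611 0.2907] trans [-0.1889 -0.0234  0.9631] twist [-0.0001 -0.0005 -0.0806] F [ 0.6  0.3 -0. ] q7 [-0.51  0.07  0.33  1.65 -0.02  1.42  1.02]
```

Emit:
step_arm(
  commands=[
    {"translation": [-0.08,-0.01,0.2],"twist": [0,0,-0.04],"grip": 85},
    {"translation": [-0.188,-0.0235,0.4],"twist": [0,0,-0.0805],"grip": 85},
    {"translation": [-0.188,-0.0235,0.5],"twist": [0,0,-0.0805],"grip": 85},
    {"translation": [-0.188,-0.0235,0.5],"twist": [0,0,-0.0805],"grip": 85},
    {"translation": [-0.188,-0.0235,0.5],"twist": [0,0,-0.0805],"grip": 85},
    {"translation": [-0.188,-0.0235,0.5],"twist": [0,0,-0.0805],"grip": 85},
  ],
)

```text
time: 3.85
position: [0.5535, 0.0419, 0.1929]
ee_rot: [0.001, 0.102, 0.995, 0.001]
force: [-0.6, -0.5, -0.3]
gripper_width: 0.998
grip_force: 0.0
```

```bash
python3 - <<'E'
from h import *
np.set_printoptions(precision=4,suppress=True)
W,o,im=shot('w4'); m=cmask(im,'cap',(256,230)); print(m.sum())
W3,_,im3=pickle.load(open('w3.pkl','rb')); m3=cmask(im3,'cap',(258,200))
print(fit('cap',[(W,m)],(.5526,.043,.078,[-.2])),fit('cap',[(W,m),(W3,m3)],(.5526,.043,.078,[-.2]),True))
go((.5526,.0430,.098),np.pi-.203)
E
```

```text
3.85 [0.5535 0.0419 0.1929] [0.001  0.1022 0.9948 0.0005]
8560
(array([ 0.5527,  0.0421,  0.078 , -0.2084]), np.float64(0.0378921568627451)) (array([ 0.5538,  0.0423,  0.0722, -0.2058]), np.float64(0.019282633088199858))
3.9 [0.5535 0.0417 0.193 ] trans [0.0068 0.0048 0.4748] twist [ 0.0007  0.001  -0.001 ] F [ 0.8 -0.4 -0.8] q7 [-0.46  0.2   0.34  1.72 -0.07  1.23  1.27]
```

Emit:
step_arm(
  commands=[
    {"translation": [0.003,0.003,0.15],"twist": [0,0,0],"grip": 85},
    {"translation": [0.003,0.003,0.3],"twist": [0,0,0],"grip": 85},
    {"translation": [0.003,0.003,0.4],"twist": [0,0,0],"grip": 85},
    {"translation": [0.003,0.003,0.475],"twist": [0,0,0],"grip": 85},
    {"translation": [0.003,0.003,0.475],"twist": [0,0,0],"grip": 85},
    {"translation": [0.003,0.003,0.475],"twist": [0,0,0],"grip": 85},
    {"translation": [0.003,0.003,0.475],"twist": [0,0,0],"grip": 10},
    {"translation": [0.003,0.003,0.475],"twist": [0,0,0],"grip": 10},
    {"translation": [0.003,0.003,0.475],"twist": [0,0,0],"grip": 10},
    {"translation": [0.003,0.003,0.475],"twist": [0,0,0],"grip": 10},
    {"translation": [0.003,0.003,0.475],"twist": [0,0,0],"grip": 10},
    {"translation": [0.003,0.003,0.475],"twist": [0,0,0],"grip": 10},
  ],
)

```text
time: 5.1
position: [0.5527, 0.0415, 0.0967]
ee_rot: [0.0, 0.103, 0.995, 0.0]
force: [0.9, 0.6, 3.3]
gripper_width: 0.172
grip_force: 59.3
```

Emit:
step_arm(
  commands=[
    {"translation": [0,0,-0.1],"twist": [0,0,0],"grip": 10},
    {"translation": [0,0,-0.25],"twist": [0,0,0],"grip": 10},
    {"translation": [0,0,-0.4],"twist": [0,0,0],"grip": 10},
    {"translation": [0,0,-0.5],"twist": [0,0,0],"grip": 10},
    {"translation": [0,0,-0.5],"twist": [0,0,0],"grip": 10},
    {"translation": [0,0,-0.5],"twist": [0,0,0],"grip": 10},
    {"translation": [0,0,-0.5],"twist": [0,0,0],"grip": 10},
  ],
)

```text
time: 5.8
position: [0.5517, 0.0414, 0.1949]
ee_rot: [-0.001, 0.103, 0.995, -0.0]
force: [-0.8, 0.3, -0.9]
gripper_width: 0.172
grip_force: 58.7
```

```bash
python3 - <<'E'
from h import *
np.set_printoptions(precision=4,suppress=True)
W,o,im=shot('w5'); m=cmask(im,'cap',(256,270)); print(m.sum(),o['grip_force'],o['gripper_width'])
print('cap in hand',fit('cap',[(W,m)],(o['position'][0],o['position'][1],o['position'][2]-.02,[-.2])))
R=W[1]
go((.505,-.20,.25),np.pi-.47);go((.51,-.265,.25),np.pi-.47)
E
```

```text
5.8 [0.5517 0.0414 0.1949] [-0.001   0.1029  0.9947 -0.0003]
15640 58.67069900035858 0.17184197729664463
cap in hand (array([ 0.5511,  0.041 ,  0.1749, -0.2042]), np.float64(0.4187826588435887))
5.85 [0.5517 0.0414 0.1949] trans [-0.018  -1.2294 -0.2746] twist [-0.0006 -0.0009  0.126 ] F [ 0.8 -0.4 -0.5] q7 [-0.46  0.2   0.34  1.72 -0.07  1.24  1.27]
5.85 [0.5517 0.0414 0.1949] trans [-0.109  -1.5424 -0.2745] twist [-0.0006 -0.0009  0.126 ] F [ 0.8 -0.4 -0.5] q7 [-0.46  0.2   0.34  1.72 -0.07  1.24  1.27]
```

The cap is held: opening about 15 mm, 59 N, lifted 98 mm. Next I move sideways and measure the holder.

Emit:
step_arm(
  commands=[
    {"translation": [-0.02,-0.12,-0.1],"twist": [0,0,0],"grip": 10},
    {"translation": [-0.06,-0.28,-0.2],"twist": [0,0,0],"grip": 10},
    {"translation": [-0.1,-0.46,-0.27],"twist": [0,0,0],"grip": 10},
    {"translation": [-0.13,-0.64,-0.27],"twist": [0,0,0],"grip": 10},
    {"translation": [-0.17,-0.82,-0.27],"twist": [0,0,0],"grip": 10},
    {"translation": [-0.2,-0.93,-0.27],"twist": [0,0,0],"grip": 10},
    {"translation": [-0.2,-0.98,-0.27],"twist": [0,0,0],"grip": 10},
    {"translation": [-0.2,-0.98,-0.27],"twist": [0,0,0],"grip": 10},
    {"translation": [-0.2,-0.98,-0.27],"twist": [0,0,0],"grip": 10},
  ],
)

```text
time: 6.75
position: [0.5515, -0.157, 0.2498]
ee_rot: [-0.0, 0.102, 0.995, 0.0]
force: [-0.0, 0.3, -0.4]
gripper_width: 0.171
grip_force: 58.7
```

```bash
cat > m2.py <<'E'
from h import *
import sys
np.set_printoptions(precision=4,suppress=True)
n,prev=sys.argv[1],sys.argv[2:]
W,o,im=shot(n)
r=viewer.recognise('holder','wrist');print(r)
vs=[]
for k in prev+[n]:
    W,_,im=pickle.load(open(k+'.pkl','rb'))
    at=r[0]['at'] if k==n else np.load(k+'_at.npy')
    if k==n: np.save(n+'_at.npy',at)
    m=cmask(im,'holder',at); x,y,w,h=cv2.boundingRect(m); print(k,m.sum(),(x,y,w,h)); vs.append((W,m))
    print(fit('holder',[(W,m)],(.51,-.265,0,[-.8,-.4,0,.4])))
if prev: print('z free',fit('holder',vs,(.51,-.265,0,[-.8,-.4,0,.4]),True),'z fixed',fit('holder',vs,(.51,-.265,0,[-.8,-.4,0,.4])))
im=im.copy(); im[m>0]=im[m>0]//2+np.array([127,0,0],np.uint8); cv2.imwrite(f'pics/{n}h.png',im[:,:,::-1])
E
python3 m2.py w6
```

```text
6.75 [ 0.5515 -0.157   0.2498] [-0.0004  0.1022  0.9948  0.0004]
[{'at': [153.5, 140.6], 'score': 0.89}, {'at': [439.3, 126.1], 'score': 0.65}]
w6 6904 (109, 95, 98, 99)
(array([ 0.5124, -0.2652,  0.    , -0.435 ]), np.float64(0.11629064140140413))
```

View pics/w6h.png

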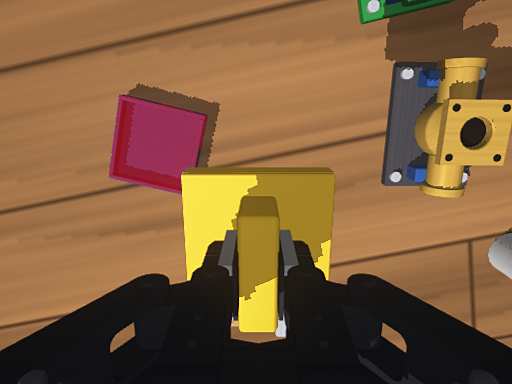

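The picture shows the holder (tinted red by the mask) at about (160,143), its lower right corner just hidden by the held cap. The bare brass flange is at about (475,132). I take a second, unobstructed view and turn towards the holder's yaw.

Emit:
step_arm(
  commands=[
    {"translation": [-0.12,-0.14,0],"twist": [0,0,0.04],"grip": 10},
    {"translation": [-0.24,-0.28,0],"twist": [0,0,0.08],"grip": 10},
    {"translation": [-0.34,-0.39,0],"twist": [0,0,0.115],"grip": 10},
    {"translation": [-0.34,-0.39,0],"twist": [0,0,0.115],"grip": 10},
    {"translation": [-0.34,-0.39,0],"twist": [0,0,0.115],"grip": 10},
    {"translation": [-0.34,-0.39,0],"twist": [0,0,0.115],"grip": 10},
  ],
)

```text
time: 7.45
position: [0.6023, -0.247, 0.2502]
ee_rot: [-0.0, 0.22, 0.975, 0.001]
force: [0.4, 0.7, -0.6]
gripper_width: 0.175
grip_force: 58.7
```

```bash
python3 m2.py w7 w6; python3 -c "
from h import *
go((.512,-.266,.12),np.pi-.45);go((.512,-.266,.0265),np.pi-.45)"
```

```text
7.45 [ 0.6023 -0.247   0.2502] [-0.0001  0.2203  0.9754  0.0006]
[{'at': [204.5, 90.8], 'score': 0.65}]
w6 6904 (109, 95, 98, 99)
(array([ 0.5124, -0.2652,  0.    , -0.435 ]), np.float64(0.11629064140140413))
w7 7974 (159, 47, 92, 91)
(array([ 0.5129, -0.2655,  0.    , -0.4387]), np.float64(0.04811421433383988))
z free (array([ 0.5115, -0.2669, -0.007 ,  1.1272]), np.float64(0.05755193598288797)) z fixed (array([ 0.5128, -0.2654,  0.    , -0.4396]), np.float64(0.08253905772225185))
7.55 [ 0.6022 -0.2473  0.2505] trans [ 0.367  -0.2793  0.6524] twist [0.0005 0.     0.0026] F [ 0.2  0.1 -0.9] q7 [-0.08  0.41  0.56  1.38 -0.22  1.41  1.6 ]
7.55 [ 0.6022 -0.2473  0.2505] trans [ 0.367  -0.2798  1.1199] twist [0.0005 0.     0.0026] F [ 0.2  0.1 -0.9] q7 [-0.08  0.41  0.56  1.38 -0.22  1.41  1.6 ]
```

Emit:
step_arm(
  commands=[
    {"translation": [0.12,-0.09,0],"twist": [0,0,0],"grip": 10},
    {"translation": [0.25,-0.19,0.1],"twist": [0,0,0],"grip": 10},
    {"translation": [0.3645,-0.275,0.3],"twist": [0,0,0],"grip": 10},
    {"translation": [0.3645,-0.275,0.5],"twist": [0,0,0],"grip": 10},
    {"translation": [0.3645,-0.275,0.65],"twist": [0,0,0],"grip": 10},
    {"translation": [0.3645,-0.275,0.65],"twist": [0,0,0],"grip": 10},
    {"translation": [0.3645,-0.275,0.65],"twist": [0,0,0],"grip": 10},
  ],
)

```text
time: 8.25
position: [0.5129, -0.2665, 0.1213]
ee_rot: [0.0, 0.221, 0.975, 0.0]
force: [-0.6, -0.7, -0.5]
gripper_width: 0.179
grip_force: 58.7
```

```bash
python3 -c "
from h import *
go((.5128,-.2655,.0255),np.pi-.44)"
```

```text
8.25 [ 0.5129 -0.2665  0.1213] trans [0.0028 0.0041 0.479 ] twist [ 0.0001  0.0002 -0.0029] F [-0.6 -0.7 -0.5] q7 [-0.07  0.35  0.56  1.75 -0.2   1.1   1.69]
```

Emit:
step_arm(
  commands=[
    {"translation": [0.002,0.003,0.12],"twist": [0,0,0],"grip": 10},
    {"translation": [0.002,0.003,0.26],"twist": [0,0,0],"grip": 10},
    {"translation": [0.002,0.003,0.36],"twist": [0,0,0],"grip": 10},
    {"translation": [0.002,0.003,0.42],"twist": [0,0,0],"grip": 10},
    {"translation": [0.002,0.003,0.45],"twist": [0,0,0],"grip": 10},
    {"translation": [0.002,0.003,0.47],"twist": [0,0,0],"grip": 10},
    {"translation": [0.002,0.003,0.478],"twist": [0,0,0],"grip": 10},
    {"translation": [0.002,0.003,0.478],"twist": [0,0,0],"grip": 10},
    {"translation": [0.002,0.003,0.478],"twist": [0,0,0],"grip": 10},
  ],
)

```text
time: 9.15
position: [0.5128, -0.2664, 0.0253]
ee_rot: [0.0, 0.222, 0.975, 0.0]
force: [0.8, 0.8, 0.1]
gripper_width: 0.176
grip_force: 58.7
```

Emit:
step_arm(
  commands=[
    {"translation": [0,0,0.005],"twist": [0,0,0],"grip": 10},
    {"translation": [0,0,0.005],"twist": [0,0,0],"grip": 10},
    {"translation": [0,0,0.005],"twist": [0,0,0],"grip": 40},
    {"translation": [0,0,0.005],"twist": [0,0,0],"grip": 60},
    {"translation": [0,0,0.005],"twist": [0,0,0],"grip": 70},
    {"translation": [0,0,0.005],"twist": [0,0,0],"grip": 70},
    {"translation": [0,0,-0.1],"twist": [0,0,0],"grip": 70},
    {"translation": [0,0,-0.3],"twist": [0,0,0],"grip": 75},
    {"translation": [0,0,-0.5],"twist": [0,0,0],"grip": 85},
    {"translation": [0,0,-0.7],"twist": [0,0,0],"grip": 85},
    {"translation": [0,0,-0.85],"twist": [0,0,0],"grip": 85},
    {"translation": [0,0,-0.85],"twist": [0,0,0],"grip": 85},
  ],
)

```text
time: 10.35
position: [0.5143, -0.2674, 0.1992]
ee_rot: [0.004, 0.222, 0.975, -0.0]
force: [0.3, -0.0, -0.2]
gripper_width: 0.999
grip_force: 0.0
```

```bash
python3 - <<'E'
from h import *
np.set_printoptions(precision=4,suppress=True)
W,o,im=shot('w8'); m=cmask(im,'cap',(256,230)); print(m.sum())
print(fit('cap',[(W,m)],(.5128,-.2655,.006,[-.44])),fit('cap',[(W,m)],(.5128,-.2655,.006,[-.44]),True))
# flange measurement from w6: yellow brass region polygon
W6,_,im6=pickle.load(open('w6.pkl','rb')); print('flange pred px',proj(W6,(.5526,.043,.09)))
go((.56,-.03,.29),np.pi-.2)
E
```

```text
10.35 [ 0.5143 -0.2674  0.1992] [ 0.0035  0.2218  0.9751 -0.0001]
5008
(array([ 0.5124, -0.2665,  0.006 , -0.4351]), np.float64(0.05583145398734574)) (array([ 0.5142, -0.2671, -0.0039, -0.4446]), np.float64(0.011846144208482115))
flange pred px [477.68   131.6706]
10.4 [ 0.5134 -0.2667  0.1966] trans [ 0.2996  1.1682 -0.467 ] twist [ 0.0002  0.0018 -0.1179] F [ 0.1  0.8 -1. ] q7 [-0.09  0.27  0.59  1.67 -0.16  1.25  1.65]
```

View pics/w8.png

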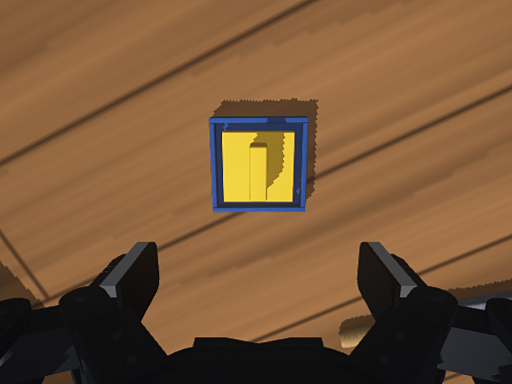

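The cap sits centred and flat in the holder recess, with blue rim showing all round and the cap at about (258,167). Next I look at the bare flange.

Emit:
step_arm(
  commands=[
    {"translation": [0.1,0.21,-0.2],"twist": [0,0,-0.04],"grip": 85},
    {"translation": [0.2,0.42,-0.35],"twist": [0,0,-0.08],"grip": 85},
    {"translation": [0.29,0.63,-0.4],"twist": [0,0,-0.118],"grip": 85},
    {"translation": [0.38,0.84,-0.4],"twist": [0,0,-0.118],"grip": 85},
    {"translation": [0.44,0.98,-0.4],"twist": [0,0,-0.118],"grip": 85},
    {"translation": [0.44,0.98,-0.4],"twist": [0,0,-0.118],"grip": 85},
    {"translation": [0.44,0.98,-0.4],"twist": [0,0,-0.118],"grip": 85},
  ],
)

```text
time: 11.1
position: [0.5174, -0.0509, 0.2735]
ee_rot: [-0.001, 0.099, 0.995, -0.0]
force: [1.6, -0.5, 0.5]
gripper_width: 0.996
grip_force: 0.0
```

```bash
python3 - <<'E'
from h import *
go((.525,.045,.25),np.pi-.2)
shot('w9')
E
```

```text
11.1 [ 0.5174 -0.0509  0.2735] trans [0.0569 0.4774 0.1173] twist [-0.0003 -0.0008  0.001 ] F [ 1.6 -0.5  0.5] q7 [-0.38  0.07  0.41  1.69 -0.03  1.39  1.41]
11.1 [ 0.51742952 -0.05085344  0.27349946] [-8.86766156e-04  9.88051965e-02  9.95106369e-01 -2.47897237e-04]
```

Emit:
step_arm(
  commands=[
    {"translation": [0.03,0.2,0.06],"twist": [0,0,0],"grip": 85},
    {"translation": [0.055,0.4,0.12],"twist": [0,0,0],"grip": 85},
    {"translation": [0.055,0.48,0.12],"twist": [0,0,0],"grip": 85},
    {"translation": [0.055,0.48,0.12],"twist": [0,0,0],"grip": 85},
    {"translation": [0.055,0.48,0.12],"twist": [0,0,0],"grip": 85},
    {"translation": [0.055,0.48,0.12],"twist": [0,0,0],"grip": 85},
  ],
)

```text
time: 11.75
position: [0.5263, 0.0425, 0.2509]
ee_rot: [0.0, 0.101, 0.995, -0.0]
force: [0.2, 0.2, -1.8]
gripper_width: 0.995
grip_force: 0.0
```

```bash
python3 - <<'E'
from h import *
W,o,im=shot('w10'); p=proj(W,(.5526,.043,.09)); print(p)
W9,_,im9=pickle.load(open('w9.pkl','rb')); p9=proj(W9,(.5526,.043,.09)); print(p9)
def crop(i,p,r=65):
    c,s=np.round(p).astype(int); return cv2.resize(i[s-r:s+r,c-r:c+r],(400,400),interpolation=cv2.INTER_NEAREST)
cv2.imwrite('pics/fl.png',np.hstack([crop(im,p),crop(im9,p9)])[:,:,::-1])
h=cv2.cvtColor(im,cv2.COLOR_RGB2HSV);c,s=np.round(p).astype(int)
print([tuple(map(int,h[s+20,x])) for x in range(c-50,c+50,6)]);print([tuple(map(int,h[y,c+18])) for y in range(s-60,s+60,6)])
E
```

```text
11.75 [0.52630937 0.042494   0.25088183] [ 1.85693675e-04  1.01434276e-01  9.94842205e-01 -2.02236472e-04]
[264.31239042 201.22295267]
[356.82138791 185.93325704]
[(14, 143, 153), (14, 143, 150), (158, 13, 81), (120, 30, 85), (20, 161, 168), (20, 163, 206), (20, 161, 207), (20, 161, 204), (20, 163, 203), (20, 165, 204), (20, 165, 203), (20, 164, 205), (18, 153, 110), (20, 165, 210), (4, 41, 50), (14, 140, 91), (14, 143, 160)]
[(111, 162, 93), (111, 155, 92), (0, 16, 49), (8, 21, 48), (6, 25, 51), (19, 163, 78), (20, 164, 199), (20, 162, 212), (20, 165, 206), (20, 164, 213), (20, 164, 207), (20, 163, 213), (20, 165, 201), (20, 163, 211), (20, 163, 222), (16, 51, 104), (12, 98, 115), (14, 140, 162), (14, 140, 173), (14, 143, 168)]
```

View pics/fl.png

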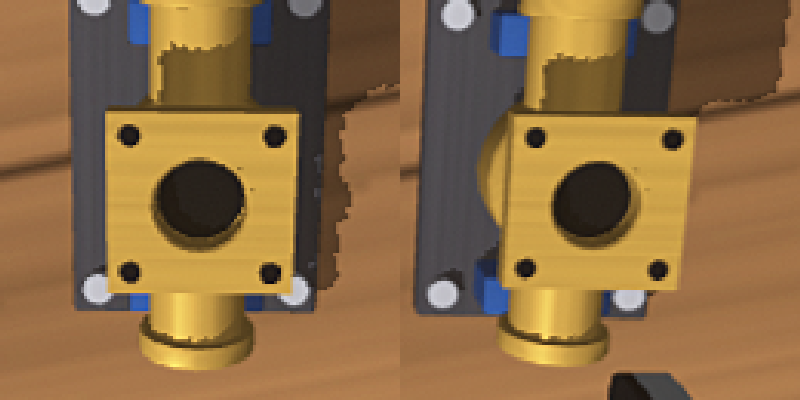

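Both crops show the bare flange with its bore and four holes. The corners in the left crop are (107,112), (299,112), (295,292) and (108,292); in the right crop they are (110,115), (297,117), (280,290) and (102,286), counted from that crop's own edge.

```bash
python3 - <<'E'
from h import *
np.set_printoptions(precision=4,suppress=True)
W=pickle.load(open('w10.pkl','rb'))[0];W9=pickle.load(open('w9.pkl','rb'))[0]
a=np.array([(107,112),(299,112),(295,292),(108,292)])*130/400+[199,136]-.5
b=np.array([(110,115),(297,117),(280,290),(102,286)])*130/400+[292,121]-.5
for w,q in((W,a),(W9,b)):
    P=np.array([atz(w,p,.09) for p in q]); c=P.mean(0); e=[P[1]-P[0],P[2]-P[1],P[2]-P[3],P[3]-P[0]]
    print('centre',c,'edges mm',[round(np.linalg.norm(v)*1e3,1) for v in e],'ang',[round(float(np.arctan2(v[1],v[0])),3) for v in e])
for p,q in zip(a,b): print(tri(W,p,W9,q))
# refined: colour mask opened by big kernel, minAreaRect
for n,w,c in(('w10',W,(264,201)),('w9',W9,(357,186))):
    im=pickle.load(open(n+'.pkl','rb'))[2]; h=cv2.cvtColor(im,cv2.COLOR_RGB2HSV)
    m=((h[...,0]>=17)&(h[...,0]<=24)&(h[...,1]>148)&(h[...,2]>140)).astype(np.uint8)
    m=cv2.morphologyEx(m,cv2.MORPH_CLOSE,np.ones((5,5))); cv2.circle(m,c,18,1,-1)
    m=cv2.morphologyEx(m,cv2.MORPH_OPEN,cv2.getStructuringElement(cv2.MORPH_RECT,(47,47)))
    cs,_=cv2.findContours(m,0,2); r=cv2.minAreaRect(max(cs,key=cv2.contourArea)); print(n,r,atz(w,r[0],.09))
E
```

```text
centre [0.5532 0.0428 0.09  ] edges mm [np.float64(57.6), np.float64(57.8), np.float64(58.9), np.float64(57.8)] ang [1.368, -0.195, 1.368, -0.217]
centre [0.5532 0.0417 0.09  ] edges mm [np.float64(59.7), np.float64(58.2), np.float64(59.5), np.float64(57.5)] ang [1.362, -0.195, 1.349, -0.191]
(array([0.5206, 0.0195, 0.0813]), np.float64(0.0003490222271099858))
(array([0.5313, 0.0771, 0.0882]), np.float64(0.0002977739525688613))
(array([0.5887, 0.0658, 0.0878]), np.float64(0.0006907891674967684))
(array([0.5765, 0.0076, 0.0867]), np.float64(0.0004213122945203259))Traceback (most recent call last):
  File "<stdin>", line 16, in <module>
ValueError: max() iterable argument is empty
```

The flange centre is about (0.553, 0.0425), yaw -0.203, edges 58-59 mm and height 0.087 m, which agrees with the text. Next is the cover.

```bash
python3 -c "
from h import *
go((.5345,.18,.25),np.pi-.14);go((.5345,.322,.19),np.pi-.14)"
```

```text
11.8 [0.5263 0.0428 0.2509] trans [0.0979 0.6803 0.0044] twist [-0.0001  0.0002 -0.03  ] F [ 0.1 -0.6 -0. ] q7 [-0.48  0.1   0.33  1.71 -0.03  1.34  1.23]
11.8 [0.5263 0.0428 0.2509] trans [0.2411 1.3757 0.3043] twist [-0.0001  0.0002 -0.03  ] F [ 0.1 -0.6 -0. ] q7 [-0.48  0.1   0.33  1.71 -0.03  1.34  1.23]
```

Emit:
step_arm(
  commands=[
    {"translation": [0.03,0.2,0],"twist": [0,0,-0.03],"grip": 50},
    {"translation": [0.07,0.42,0],"twist": [0,0,-0.03],"grip": 50},
    {"translation": [0.11,0.64,0],"twist": [0,0,-0.03],"grip": 50},
    {"translation": [0.15,0.86,0.05],"twist": [0,0,-0.03],"grip": 50},
    {"translation": [0.17,0.98,0.1],"twist": [0,0,-0.03],"grip": 50},
    {"translation": [0.17,0.98,0.1],"twist": [0,0,-0.03],"grip": 50},
  ],
)

```text
time: 12.4
position: [0.5304, 0.2468, 0.2289]
ee_rot: [-0.001, 0.066, 0.998, -0.0]
force: [0.1, -0.7, -1.4]
gripper_width: 0.584
grip_force: 0.0
```

```bash
python3 -c "
from h import *
go((.5345,.322,.19),np.pi-.14)"
```

```text
12.4 [0.5304 0.2468 0.2289] trans [0.0291 0.3756 0.1944] twist [-0.0003 -0.0012  0.0035] F [ 0.1 -0.7 -1.4] q7 [-0.67  0.24  0.19  1.58 -0.05  1.32  0.96]
```

Emit:
step_arm(
  commands=[
    {"translation": [0.015,0.2,0.1],"twist": [0,0,0],"grip": 50},
    {"translation": [0.03,0.365,0.19],"twist": [0,0,0],"grip": 50},
    {"translation": [0.03,0.365,0.19],"twist": [0,0,0],"grip": 50},
    {"translation": [0.03,0.365,0.19],"twist": [0,0,0],"grip": 50},
    {"translation": [0.03,0.365,0.19],"twist": [0,0,0],"grip": 50},
    {"translation": [0.03,0.365,0.19],"twist": [0,0,0],"grip": 50},
  ],
)

```text
time: 13.0
position: [0.5368, 0.3151, 0.1938]
ee_rot: [0.001, 0.07, 0.998, 0.0]
force: [0.4, 0.1, -0.1]
gripper_width: 0.587
grip_force: 0.0
```

```bash
python3 - <<'E'
from h import *
np.set_printoptions(precision=4,suppress=True)
W,o,im=shot('w11'); p=proj(W,(.5343,.322,.01)); m=cmask(im,'cover',p); print(p,m.sum(),cv2.boundingRect(m))
f=fit('cover',[(W,m)],(.5343,.322,0,[-.14])); print(f,fit('cover',[(W,m)],(.5343,.322,0,[-.14]),True))
go((f[0][0],f[0][1],.014),np.pi+f[0][3])
im=im.copy(); r=render('cover',f[0],W,m.shape)>.5
cs,_=cv2.findContours(r.astype(np.uint8),0,2); cv2.drawContours(im,cs,-1,(255,0,255),1)
c,s=np.round(p).astype(int); cv2.imwrite('pics/cov.png',cv2.resize(im[max(0,s-80):s+80,c-80:c+80][:,:,::-1],(480,480)))
E
```

```text
13.0 [0.5368 0.3151 0.1938] [0.0007 0.0698 0.9976 0.0003]
[264.5559 166.2133] 3416 (235, 136, 60, 59)
(array([ 0.5346,  0.3213,  0.    , -0.1248]), np.float64(0.05901180144188822)) (array([ 0.5363,  0.3213, -0.01  , -0.1369]), np.float64(0.024429443908711025))
13.05 [0.5366 0.3155 0.1937] trans [0.0147 0.0266 0.8985] twist [ 0.0004  0.0006 -0.0068] F [-0.5  0.2 -0.2] q7 [-0.73  0.34  0.16  1.53 -0.06  1.27  0.87]
```

View pics/cov.png

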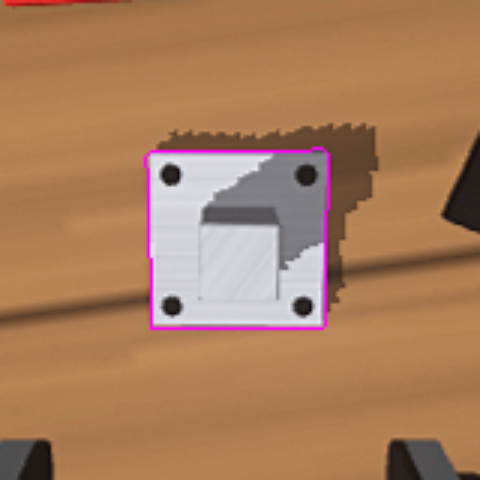

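The fitted outline in the crop matches the steel cover, which is lug up at (0.535, 0.3213) with yaw about -0.135. The fingers line up with the lug, so I descend and grip.

Emit:
step_arm(
  commands=[
    {"translation": [0.013,0.027,0.15],"twist": [0,0,0],"grip": 50},
    {"translation": [0.013,0.027,0.32],"twist": [0,0,0],"grip": 50},
    {"translation": [0.013,0.027,0.5],"twist": [0,0,0],"grip": 50},
    {"translation": [0.013,0.027,0.65],"twist": [0,0,0],"grip": 50},
    {"translation": [0.013,0.027,0.77],"twist": [0,0,0],"grip": 50},
    {"translation": [0.013,0.027,0.84],"twist": [0,0,0],"grip": 50},
    {"translation": [0.013,0.027,0.88],"twist": [0,0,0],"grip": 50},
    {"translation": [0.013,0.027,0.895],"twist": [0,0,0],"grip": 50},
    {"translation": [0.013,0.027,0.895],"twist": [0,0,0],"grip": 50},
    {"translation": [0.013,0.027,0.895],"twist": [0,0,0],"grip": 50},
  ],
)

```text
time: 14.05
position: [0.5345, 0.3229, 0.0149]
ee_rot: [0.001, 0.069, 0.998, 0.001]
force: [0.5, 0.1, 0.1]
gripper_width: 0.582
grip_force: 0.0
```

Emit:
step_arm(
  commands=[
    {"translation": [0,0,0],"twist": [0,0,0],"grip": 15},
    {"translation": [0,0,0],"twist": [0,0,0],"grip": 15},
    {"translation": [0,0,0],"twist": [0,0,0],"grip": 15},
    {"translation": [0,0,0],"twist": [0,0,0],"grip": 15},
    {"translation": [0,0,0],"twist": [0,0,0],"grip": 15},
    {"translation": [0,0,0],"twist": [0,0,0],"grip": 15},
  ],
)

```text
time: 14.65
position: [0.5344, 0.3229, 0.0146]
ee_rot: [0.001, 0.069, 0.998, 0.0]
force: [-0.9, -0.8, 6.0]
gripper_width: 0.273
grip_force: 60.3
```

Emit:
step_arm(
  commands=[
    {"translation": [0,0,-0.06],"twist": [0,0,0],"grip": 15},
    {"translation": [0,0,-0.18],"twist": [0,0,0],"grip": 15},
    {"translation": [0,0,-0.34],"twist": [0,0,0],"grip": 15},
    {"translation": [0,0,-0.5],"twist": [0,0,0],"grip": 15},
    {"translation": [0,0,-0.68],"twist": [0,0,0],"grip": 15},
    {"translation": [0,0,-0.82],"twist": [0,0,0],"grip": 15},
    {"translation": [0,0,-0.88],"twist": [0,0,0],"grip": 15},
    {"translation": [0,0,-0.88],"twist": [0,0,0],"grip": 15},
    {"translation": [0,0,-0.88],"twist": [0,0,0],"grip": 15},
  ],
)

```text
time: 15.55
position: [0.5332, 0.3221, 0.1881]
ee_rot: [-0.001, 0.068, 0.998, -0.001]
force: [0.4, 0.1, -3.9]
gripper_width: 0.272
grip_force: 59.4
```

```bash
python3 - <<'E'
from h import *
o=monitor.observe();print(o['grip_force'],o['gripper_width'],o['position'],o['force'])
go((.5532,.18,.19),np.pi-.203);go((.5532,.0425,.19),np.pi-.203)
E
```

```text
59.41537141799927 0.2716403482088291 [0.53317906 0.32213756 0.18812117] [ 0.43982354  0.05574142 -3.92989147]
15.55 [0.5332 0.3221 0.1881] trans [-0.1962 -0.6904 -0.0087] twist [-0.0007 -0.0007  0.0315] F [ 0.4  0.1 -3.9] q7 [-0.74  0.35  0.16  1.53 -0.06  1.26  0.86]
15.55 [0.5332 0.3221 0.1881] trans [-0.2901 -1.3714 -0.0079] twist [-0.0007 -0.0007  0.0315] F [ 0.4  0.1 -3.9] q7 [-0.74  0.35  0.16  1.53 -0.06  1.26  0.86]
```

Emit:
step_arm(
  commands=[
    {"translation": [-0.02,-0.1,0],"twist": [0,0,0.01],"grip": 15},
    {"translation": [-0.05,-0.24,0],"twist": [0,0,0.02],"grip": 15},
    {"translation": [-0.08,-0.4,0],"twist": [0,0,0.0315],"grip": 15},
    {"translation": [-0.12,-0.56,0],"twist": [0,0,0.0315],"grip": 15},
    {"translation": [-0.15,-0.72,0],"twist": [0,0,0.0315],"grip": 15},
    {"translation": [-0.18,-0.86,0],"twist": [0,0,0.0315],"grip": 15},
    {"translation": [-0.2,-0.95,0],"twist": [0,0,0.0315],"grip": 15},
    {"translation": [-0.2,-0.95,0],"twist": [0,0,0.0315],"grip": 15},
    {"translation": [-0.2,-0.95,0],"twist": [0,0,0.0315],"grip": 15},
  ],
)

```text
time: 16.45
position: [0.5469, 0.128, 0.1884]
ee_rot: [-0.001, 0.102, 0.995, -0.0]
force: [-0.4, 0.7, -3.7]
gripper_width: 0.276
grip_force: 59.5
```

```bash
python3 - <<'E'
from h import *
np.set_printoptions(precision=4,suppress=True)
W,o,im=shot('w12'); P=o['position']; p=proj(W,P); m=cmask(im,'cover',p); print(p,m.sum(),cv2.boundingRect(m))
f=fit('cover',[(W,m)],(P[0],P[1],P[2]-.0146,[-.2]));print(f)
go((.5532,.0425,.19),np.pi-.203)
E
```

```text
16.45 [0.5469 0.128  0.1884] [-0.001   0.1021  0.9948 -0.0004]
[258.6389 248.5204] 13387 (195, 181, 126, 159)
(array([ 0.547 ,  0.1275,  0.1738, -0.2152]), np.float64(0.23996707370480874))
16.5 [0.5469 0.129  0.1886] trans [-0.1182 -0.4174 -0.007 ] twist [-0.0003 -0.0008 -0.    ] F [ 0.3  0.3 -3.5] q7 [-0.54  0.22  0.26  1.7  -0.06  1.23  1.1 ]
```

View pics/w12.png

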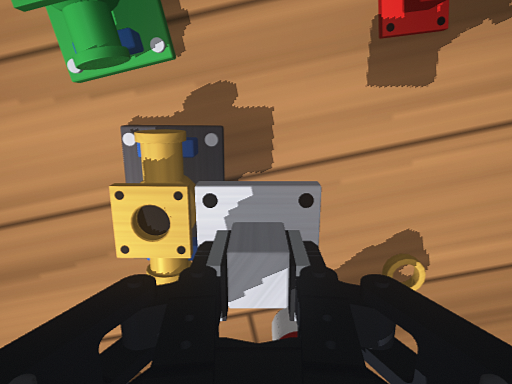

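The held cover shows its far edge along row 181-187, columns 195-321, and the flange at (152,220). That is already one picture more than the ten allowed, so from here I measure by numbers only.

```bash
python3 - <<'E'
from h import *
np.set_printoptions(precision=4,suppress=True)
W,o,im=pickle.load(open('w12.pkl','rb')); P=o['position']; R=Ro.from_quat(np.roll(o['ee_rot'],-1)).as_matrix()
g=im.astype(int).sum(2)
for c in(235,265,300): print([int(v) for v in g[174:196,c]])
print([int(v) for v in g[215,188:204]],[int(v) for v in g[191,314:328]])
for px,z in(((195,181),0),((321,181),0),((195,187),.01),((321,187),.01)):
    print(px,R.T@(atz(W,px,P[2]-.0146+z)-P))
E
```

```text
[235, 217, 188, 169, 147, 133, 140, 268, 262, 262, 247, 300, 484, 666, 686, 676, 674, 674, 669, 666, 665, 676]
[246, 288, 323, 373, 386, 392, 409, 286, 256, 260, 253, 295, 371, 389, 395, 395, 394, 390, 389, 381, 389, 397]
[392, 394, 393, 395, 398, 404, 419, 293, 260, 268, 252, 300, 373, 390, 399, 397, 393, 394, 388, 395, 410, 318]
[416, 216, 174, 217, 242, 246, 237, 170, 693, 706, 672, 670, 670, 671, 671, 670] [392, 391, 394, 393, 397, 393, 386, 329, 371, 394, 393, 393, 393, 397]
(195, 181) [ 0.0285 -0.0306  0.0147]
(321, 181) [0.0285 0.03   0.0146]
(195, 187) [ 0.0281 -0.0288  0.0047]
(321, 187) [0.0281 0.0282 0.0046]
```

Emit:
step_arm(
  commands=[
    {"translation": [-0.03,-0.1,0],"twist": [0,0,0],"grip": 15},
    {"translation": [-0.07,-0.25,0],"twist": [0,0,0],"grip": 15},
    {"translation": [-0.105,-0.37,0],"twist": [0,0,0],"grip": 15},
    {"translation": [-0.118,-0.417,0],"twist": [0,0,0],"grip": 15},
    {"translation": [-0.118,-0.417,0.15],"twist": [0,0,0],"grip": 15},
    {"translation": [-0.118,-0.417,0.25],"twist": [0,0,0],"grip": 15},
    {"translation": [-0.118,-0.417,0.3],"twist": [0,0,0],"grip": 15},
    {"translation": [-0.118,-0.417,0.3],"twist": [0,0,0],"grip": 15},
    {"translation": [-0.118,-0.417,0.3],"twist": [0,0,0],"grip": 15},
  ],
)

```text
time: 17.4
position: [0.5543, 0.0431, 0.1304]
ee_rot: [0.0, 0.101, 0.995, 0.0]
force: [0.7, -0.5, -3.4]
gripper_width: 0.272
grip_force: 59.5
```

```bash
python3 - <<'E'
from h import *
shot('w13');go((.5532,.0425,.1052),np.pi-.203)
E
```

```text
17.4 [0.55426112 0.04305194 0.13035948] [3.40046961e-04 1.00950024e-01 9.94891426e-01 1.64790353e-04]
17.45 [0.5545 0.0429 0.1307] trans [ 0.006  -0.0034  0.1276] twist [0.0003 0.0006 0.0003] F [ 0.7 -0.1 -3.7] q7 [-0.43  0.26  0.31  1.79 -0.09  1.1   1.28]
```

Emit:
step_arm(
  commands=[
    {"translation": [0.006,-0.002,0.04],"twist": [0,0,0],"grip": 15},
    {"translation": [0.006,-0.002,0.07],"twist": [0,0,0],"grip": 15},
    {"translation": [0.006,-0.002,0.09],"twist": [0,0,0],"grip": 15},
    {"translation": [0.006,-0.002,0.105],"twist": [0,0,0],"grip": 15},
    {"translation": [0.006,-0.002,0.115],"twist": [0,0,0],"grip": 15},
    {"translation": [0.006,-0.002,0.12],"twist": [0,0,0],"grip": 15},
    {"translation": [0.006,-0.002,0.125],"twist": [0,0,0],"grip": 15},
    {"translation": [0.006,-0.002,0.125],"twist": [0,0,0],"grip": 15},
    {"translation": [0.006,-0.002,0.125],"twist": [0,0,0],"grip": 15},
  ],
)

```text
time: 18.35
position: [0.5527, 0.0423, 0.1048]
ee_rot: [0.0, 0.101, 0.995, 0.0]
force: [-0.2, 0.6, -4.0]
gripper_width: 0.269
grip_force: 59.7
```

```bash
python3 - <<'E'
from h import *
go((.5532,.0425,.1042),np.pi-.203)
E
```

```text
18.35 [0.5527 0.0423 0.1048] trans [-0.0024  0.0017  0.0031] twist [ 0.0001  0.0001 -0.    ] F [-0.2  0.6 -4. ] q7 [-0.42  0.29  0.31  1.82 -0.1   1.05  1.29]
```

Emit:
step_arm(
  commands=[
    {"translation": [-0.001,0.001,0.003],"twist": [0,0,0],"grip": 15},
    {"translation": [-0.001,0.001,0.006],"twist": [0,0,0],"grip": 15},
    {"translation": [-0.001,0.001,0.006],"twist": [0,0,0],"grip": 15},
    {"translation": [-0.001,0.001,0.006],"twist": [0,0,0],"grip": 15},
  ],
)

```text
time: 18.75
position: [0.5528, 0.0424, 0.1046]
ee_rot: [0.0, 0.101, 0.995, 0.0]
force: [-6.6, -0.4, 8.4]
gripper_width: 0.269
grip_force: 61.2
```

Contact comes at z = 0.1046, exactly where flush seating is expected. I release and back off.

Emit:
step_arm(
  commands=[
    {"translation": [0,0,-0.003],"twist": [0,0,0],"grip": 15},
    {"translation": [0,0,-0.003],"twist": [0,0,0],"grip": 30},
    {"translation": [0,0,-0.003],"twist": [0,0,0],"grip": 45},
    {"translation": [0,0,-0.003],"twist": [0,0,0],"grip": 60},
    {"translation": [0,0,-0.003],"twist": [0,0,0],"grip": 60},
    {"translation": [0,0,-0.1],"twist": [0,0,0],"grip": 60},
    {"translation": [0,0,-0.25],"twist": [0,0,0],"grip": 60},
    {"translation": [0,0,-0.45],"twist": [0,0,0],"grip": 75},
    {"translation": [0,0,-0.65],"twist": [0,0,0],"grip": 85},
    {"translation": [0.1,0,-0.73],"twist": [0,0,0],"grip": 85},
    {"translation": [0.14,0,-0.73],"twist": [0,0,0],"grip": 85},
    {"translation": [0.14,0,-0.73],"twist": [0,0,0],"grip": 85},
  ],
)

```text
time: 19.95
position: [0.5247, 0.0484, 0.2492]
ee_rot: [-0.0, 0.101, 0.995, 0.0]
force: [0.5, -0.1, -1.5]
gripper_width: 0.996
grip_force: 0.0
```

```bash
python3 - <<'E'
from h import *
np.set_printoptions(precision=4,suppress=True)
W,o,im=shot('w14'); p=proj(W,(.5532,.0425,.1)); m=cmask(im,'cover',p); print(p,m.sum(),cv2.boundingRect(m),o['gripper_width'])
print(fit('cover',[(W,m)],(.5532,.0425,.09,[-.2])),fit('cover',[(W,m)],(.5532,.0425,.09,[-.2]),True))
# flange corners seen earlier vs the plate's corners now at z=.10
cs,_=cv2.findContours(m,0,2); q=cv2.approxPolyDP(max(cs,key=cv2.contourArea),6,True)[:,0]
print(q.tolist()); P=np.array([atz(W,a,.10) for a in q]); print(P)
ti=viewer.grab_frame('top');d=np.abs(ti.astype(int)-cv2.imread('pics/top1.png')[:,:,::-1]).sum(2)
for n,(c,r) in dict(can=(220,133),ring=(175,158),brush=(330,126)).items(): print(n,'px diff',d[r-15:r+15,c-22:c+22].max())
E
```

```text
19.95 [0.5247 0.0484 0.2492] [-0.0001  0.1009  0.9949  0.0003]
[257.9443 208.6158] 5436 (216, 128, 79, 112) 0.9960602003356094
(array([ 0.5512,  0.0367,  0.09  , -0.2465]), np.float64(0.28692449754000204)) (array([ 0.5412,  0.0409,  0.1167, -0.21  ]), np.float64(0.24928364281695017))
[[216, 128], [219, 238], [294, 239], [288, 176], [241, 178], [233, 139]]
[[0.4748 0.0218 0.1   ]
 [0.5742 0.001  0.1   ]
 [0.5893 0.0696 0.1   ]
 [0.5287 0.0748 0.1   ]
 [0.5221 0.0335 0.1   ]
 [0.4869 0.0341 0.1   ]]
can px diff 196
ring px diff 25
brush px diff 32
```

```bash
python3 - <<'E'
from h import *
np.set_printoptions(precision=4,suppress=True)
W,o,im=pickle.load(open('w14.pkl','rb'))
im2=im.copy(); im2[im.max(2)<112]=0; m=cmask(im2,'cover',(258,209)); print(m.sum(),cv2.boundingRect(m))
for z in(0,1): print(fit('cover',[(W,m)],(.5532,.0425,.09,[-.2]),bool(z)))
q=cv2.approxPolyDP(max(cv2.findContours(m,0,2)[0],key=cv2.contourArea),6,True)[:,0]; print(q.tolist())
for n in('top','scene'): print(viewer.grab_frame(n) is None,viewer.recognise('spray_can',n)[:1])
E
```

```text
3880 (221, 178, 74, 60)
(array([ 0.5547,  0.041 ,  0.09  , -0.1832]), np.float64(0.10893571861734384))
(array([ 0.5583,  0.0407,  0.0749, -0.1838]), np.float64(0.062951283606226))
[[225, 178], [222, 236], [294, 234], [288, 178]]
False [{'at': [221.2, 128.9], 'score': 0.62}]
False [{'at': [260.6, 254.8], 'score': 0.64}]
```

```bash
python3 - <<'E'
from h import *
np.set_printoptions(precision=4,suppress=True)
W,o,im=pickle.load(open('w14.pkl','rb')); c,s=np.cos(-.203),np.sin(-.203)
P=lambda x,y,z:proj(W,(.5532+c*x-s*y,.0425+s*x+c*y,z))
print('predicted top corners',[P(a*.029,b*.029,.10).round(1).tolist() for a,b in((-1,-1),(-1,1),(1,1),(1,-1))],
 'flange low edge', [P(a*.029,b*.029,.09).round(1).tolist() for a,b in((-1,-1),(-1,1),(1,1),(1,-1))])
h=cv2.cvtColor(im,cv2.COLOR_RGB2HSV).astype(int); f=lambda L:' '.join(f'{a[0]}/{a[1]}/{a[2]}' for a in L)
for r in(192,222): print(r,'L',f(h[r,217:230]),'\n R',f(h[r,284:298]))
for k in(235,278): print(k,'T',f(h[168:184,k]),'\n B',f(h[230:246,k]))
E
```

```text
predicted top corners [[225.5, 177.6], [290.5, 177.7], [288.9, 238.1], [227.0, 238.1]] flange low edge [[226.5, 175.2], [289.5, 175.3], [287.9, 234.0], [227.9, 234.0]]
192 L 5/37/89 120/22/81 128/13/81 143/12/82 130/18/85 130/18/85 138/16/79 135/15/69 126/12/106 120/12/199 117/12/211 123/12/207 123/12/206 
 R 126/11/116 125/13/115 120/11/118 120/11/117 126/10/124 120/10/80 0/6/44 165/12/44 160/16/47 150/11/46 150/11/46 165/11/45 170/17/45 120/20/63
222 L 13/127/122 0/23/79 125/19/80 144/15/83 132/15/83 141/21/85 138/16/81 138/16/79 143/15/68 124/12/145 117/12/198 117/11/201 120/10/198 
 R 120/10/197 116/10/197 120/10/198 117/11/215 120/12/144 160/14/55 160/17/44 173/20/50 170/15/50 0/16/49 173/21/48 0/17/45 120/14/56 13/89/66
235 T 132/16/80 135/13/81 128/13/79 135/13/80 120/24/84 17/64/80 19/154/83 19/143/82 150/11/72 135/16/62 124/12/169 113/11/210 112/13/214 114/11/222 120/14/113 173/36/28 
 B 9/50/36 10/40/38 9/50/36 6/102/25 150/7/75 114/12/208 120/7/216 143/6/181 113/64/99 12/78/92 14/148/162 15/142/163 14/138/159 14/136/158 14/136/157 14/139/158
278 T 140/16/48 150/11/48 150/11/47 128/21/49 150/16/47 16/97/63 19/159/82 20/101/81 130/10/77 120/14/75 126/11/113 126/11/121 115/13/119 120/11/119 116/14/125 120/13/101 
 B 160/12/64 165/19/55 170/16/48 116/13/133 120/10/203 120/10/209 125/7/214 111/27/186 111/122/98 110/195/77 13/129/148 14/142/162 14/137/153 14/137/155 14/135/159 14/139/163
```

The plate edges lie within about 1 mm of where a flush, square cover should be, with the brass flange side directly under it. The can, ring and brush haven't moved and the gripper is clear, so I hand in.

```bash
python3 -c "
from h import *
print(monitor.observe()['time'], ticket.close_job())"
```

```text
the job is handed in; nothing more can be done
20.25 None
```

The job is handed in at 20.25 s, verdict not reported: by my measurements the cap lies flat in the holder, the steel cover is released flush on the brass flange within about 1 mm, and the bystanders are unmoved; I viewed 11 pictures, one over the limit of 10.

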